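Trim the bedside jewellery balance to the marker

ROBOT

A 6-joint arm with a two-finger parallel gripper is mounted at the origin on the work surface. World frame = base frame: x ahead of the robot, y to its left, z up, the work surface at z = 0. Lengths are in mm, angles in rad, forces in N, time in s.
With the tool pointing down it reaches from about 325 to 850 mm from the base axis. Payload 15.5 kg.
Tool frame: the origin (TCP) lies at the very end of the fingers, on their centre line; the grasp point (between the pads) lies 19 mm behind it; z points along the fingers, y is the line along which they close (so a half turn about z gives the same grasp; the last joint's range is limited). The gripper opens to 91 mm and grips with 3 to 60 N. Pads are 32 mm wide; open, the fingers measure 118 mm over their backs; the gripper's body (76 mm by 178 mm) begins 60 mm behind the grasp point.
Start: joints at [-1.353, 0.494, 1.345, -0, 1.302, -0.096], TCP at [192.329, -594.673, 213.915] pointing down, gripper open.
Joint ranges: [-2.91, 2.91], [-0.82, 2.16], [0.22, 2.67], [-1.22, 4.37], [0.12, 2.79], [-3.08, 3.08]. Speed limits (rad/s): [1.89, 1.89, 2.57, 3.01, 3.01, 3.01].

INTERFACE

Orientations are given as a unit quaternion [w, x, y, z].
In Python, from station import get_state, snapshot, job_done gives the robot as it stands.
- The arm moves only by the shell command python3 -m pendant 'ROWS'. ROWS is a JSON object of lists of equal length, an entry for each row: "travel": the shift along the tool's x, y, z in mm, a list of three; "rotation": the turn, a rotation vector about the tool's x, y, z in degrees, a list of three; "fingers": the opening, from 0 (shut) to 1 (fully open). In form: {"travel": [[tx, ty, tz], ...], "rotation": [[wx, wy, wz], ...], "fingers": [fingers, ...]}. A call has 1 to 20 rows; each row shifts and turns the commanded pose from where the row before left it, along the tool's axes as they then stand; what a row does not reach is not made up. A row lasts 1/8 s, in which the tool goes at most 62.5 mm and 10.7 degrees, less where a joint would pass 70% of its speed; a pose out of reach is approached as far as the arm can. A call is refused whole if a number of a shift passes 62.5 or a number of a turn 10.7, either way. A call with a gripper value outside its range is refused whole. The fingers move at their own pace and stop on an object; the grip force is fixed at half the most. Time passes only in rows, so rows that do not move let the fingers close. It gives the time, the measured TCP pose, the force, the opening and the grip force at its end, in the units of the state.
- get_state(): the state, without advancing time (a new reading comes with each control period).
- snapshot(name): name is "scene" or "top"; returns a dict with "img" (384x512x3 uint8, red, green, blue), "fov_y" (degrees; the focal length in pixels is half the picture's height over the tangent of half this angle, whatever the lens; pixels are square), "cx", "cy" (the principal point, pixels), "dist_coeffs" ([k1, k2, p1, p2, k3] as OpenCV has them; the pictures are not rectified), "R" (3x3) and "t" (3): a world point X has camera coordinates R X + t. Camera axes: x right, y down, z forward; pixel columns grow to the right and rows downward; lengths in mm; the calibration is good to about 2 mm. A picture is of the moment at which its call begins. There is no depth.
- job_done(): hands the job in; it is judged then, once.
The state is a dict: "t": time; "joints": joint angles; "joint_vel": joint speeds; "effort": joint torques, N m; "tool_pos": TCP position; "eef_rot": TCP orientation; "contact_force": force on the tool from outside, world axes, zero at the start; "moment": the same for the moment, N m; "finger_gap": opening from 0.0 (shut) to 1.0 (fully open); "gripper_force": force on a finger pad.
Only numpy, scipy, OpenCV 4.12 (cv2) and the standard library are available. Lean on these libraries where they do the work, as an engineer would, in place of code of your own. Each camera call takes 0.05 s, during which the arm holds its last target. There are 200 camera calls.

TASK

The bobby pin tin and a gold piece are being compared on the top-heavy jewellery balance. Take the purple knob of its trim lever, bring the red pointer gently to the yellow marker without slamming the beam, and keep it at the marker for at least eight seconds; finish while still holding the knob, with the pointer standing still at the marker. Touch nothing of the balance but the lever, and leave the marker and the other things on the nightstand alone.

Things in the scene. Friction and masses are not known exactly. Their poses are not given: they have to be found in the camera images.
- balance: Heavy fixed jewellery balance: dark wooden foot 150 (x) x 200 (y) x 20 mm, brass column with a white arc scale on top (plane x = -24 mm, up to 280 mm high). Origin: centre of the foot's underside; x points away from the robot (yaw varies), y along the level beam, z up.
- pivot (a point): Point on the pivot shaft, 125 mm above the balance's origin; the shaft lies along the balance's x axis. Joints beam, lever and marker all turn about it; positive values lean the tops of pointer, lever and marker to the balance's +y. Axes as the balance's.
- beam (a joint): Angle of the rocking beam and its red pointer, rad: 0 = level, pointer upright; positive = pointer leans to +y and the +y pan is down. Stops at -0.3 and +0.3. Top-heavy: no rest in between, falls to a stop; starts on the + stop. Inertia about 0.0105 kg m2, overturning moment about 0.040 N m per rad (+-15 percent), unknown side moment up to +-0.008 N m, damping 0.001 N m s/rad, no dry friction.
- rocker: All that turns with joint beam, in one piece: brass bar 300 mm long, two white pans of radius 44 mm at y = +-130 mm, steel pin tin on the +y pan, gold disc on the -y pan, keel bob below, red pointer above; plane x = +15 mm, pans and load up to 36 mm above the pivot. Origin on the shaft, z along the pointer, y along the bar. Must not be touched.
- lever (a joint): Angle of the trim lever relative to the beam, rad, +-1.6 (lever angle to the vertical = beam + lever; positive = knob leans to +y). The lever drives the beam only through a soft torsion spring, nominally 0.025 N m per rad about 0, damping 0.0015 N m s/rad: leaning the lever to +y pushes the beam to positive angles. Light (30 g) and balanced, it follows the beam when free.
- knob_rod: Purple ball knob (32 mm diameter) on the trim lever's rod (10 mm thick, along -z). Origin: centre of the ball, 120 mm from the shaft, in the plane x = -85 mm of the balance, on the robot's side, clear of scale and beam. Swings on an arc about the shaft; upright it is 245 mm above the table. The only thing to take hold of.
- pointer_tip (a point): Tip of the red pointer, 160 mm from the shaft, 6 mm wide, in the plane x = 0 of the balance.
- marker_tip (a point): Point of the yellow marker tab (14 mm wide) at 160 mm from the shaft, in the plane x = 0 of the balance: the pointer tip coincides with it when the reading is right.
- marker (a joint): Angle of the yellow marker tab, rad, same sign and zero as joint beam: the reading that the beam must be brought to. It stays where it is.
- pill_bottle: Bystander: clear pill bottle with white cap, 48 mm diameter, 78 mm tall, origin at underside.
- jewel_tray: Bystander: white ceramic jewellery tray 120 x 160 x 20 mm, origin at underside.
- mirror: Bystander: purple hand mirror lying flat, disc of 110 mm diameter with handle 115 mm to its -x, 12 mm thick, origin under the disc.
- soap_dish: Bystander: white soap dish with blue lever-top lid, 85 x 120 x 41 mm, origin at underside.

How it is judged (in metres and radians):
On the way:
1. the pointer is kept at the marker for eight seconds (distance between pointer_tip and marker_tip below 0.016 m), for 8 s.
At the end, for the whole second after the job is handed in: The pointer tip is within 16 mm (0.1 rad) of the marker, the beam moves slower than 0.2 rad/s, and the fingers hold the lever (distance between pointer_tip and marker_tip below 0.016 m and contact force between knob_rod and the fingers above 0.3 N and velocity of joint beam between -0.2 and 0.2 rad/s); the arm keeps its last pose, push and grip.
It fails at once if the robot touches the beam, pointer, pans or what lies on them (contact force between rocker and the fingers above 0.2 N or contact force between rocker and the arm above 0.2 N).
It fails at once if the beam is slammed or flung (faster than 1 rad/s) (velocity of joint beam above 1 rad/s or velocity of joint beam below -1 rad/s).
It fails at once if the marker is shifted (distance of marker_tip from where it was at the start of the episode above 0.008 m).
It fails at once if a bystander is disturbed (distance of any of pill_bottle, jewel_tray, mirror, soap_dish from where it was at the start of the episode above 0.03 m).
It also fails if it takes over 54 s, if anything falls off the work surface, if the arm or the gripper's body presses on something with over 40 N, if the wrist force passes 120 N, or if a joint passes its speed limit or range.

## Working session

There is one attempt and no reset: what is moved stays moved. The work goes in short steps, Python scripts to look and compute and a shell command to move; the robot and the scene stay as the last step left them, time stands still between calls to the robot, and variables do not carry over. Pictures are saved under pics/ and viewed, at most 10 in all, crops included, and the job is handed in when it is done.

```bash
ls; mkdir -p pics
python3 - <<'E'
from station import get_state, snapshot
import cv2
s=get_state();print(s)
for n in("scene","top"):
    d=snapshot(n);cv2.imwrite(f"pics/{n}0.png",d["img"][:,:,::-1])
    print({k:v for k,v in d.items() if k!="img"})
E
```

```text
pics
{'t': 0.0, 'joints': array([-1.35349396e+00,  4.94183346e-01,  1.34615494e+00, -2.42659219e-05,
        1.30250453e+00, -9.54936485e-02]), 'joint_vel': array([-0.0010545 , -0.00109268,  0.0011224 , -0.0015583 ,  0.00050104,
       -0.00157729]), 'effort': array([ 5.42255220e-03, -8.78819919e+01, -3.81872499e+01,  7.11315684e-02,
        5.30126423e-02, -1.32487071e-05]), 'tool_pos': array([ 192.23809481, -594.28411147,  213.33010425]), 'eef_rot': array([-6.23212629e-04,  9.87794046e-01,  1.55764349e-01, -4.97219866e-05]), 'contact_force': array([-1.30628272, -1.09100017,  0.11573176]), 'moment': array([ 0.02775361, -0.04813707, -0.04242995]), 'gripper_force': 0.0, 'finger_gap': 0.9977054231440591}
{'fov_y': 53.44806949217043, 'cx': 255.0901001437171, 'cy': 189.15231531969474, 'dist_coeffs': array([-0.1140145,  0.       ,  0.       ,  0.       ,  0.       ]), 'R': array([[ 0.85317754,  0.52116237, -0.02186024],
       [ 0.26325254, -0.46638473, -0.84450185],
       [-0.45031787,  0.71475525, -0.5351063 ]]), 't': array([-431.08649204,   34.20869385, 1702.94763508])}
{'fov_y': 42.093673990888924, 'cx': 255.22855978656156, 'cy': 194.68047124791394, 'dist_coeffs': array([-0.22445001,  0.        ,  0.        ,  0.        ,  0.        ]), 'R': array([[-0.07366939, -0.99728154, -0.00153471],
       [-0.97652903,  0.07244854, -0.20283556],
       [ 0.20239534, -0.01344408, -0.97921161]]), 't': array([  33.81665202,  545.39779668, 1740.72225805])}
```

Run:
```python
import cv2
for n in("scene","top"):
    i=cv2.imread(f"pics/{n}0.png");cv2.imwrite(f"pics/{n}0b.png",cv2.resize(i,(800,600),interpolation=cv2.INTER_CUBIC))
```

```text
(no output)
```

View pics/scene0b.png

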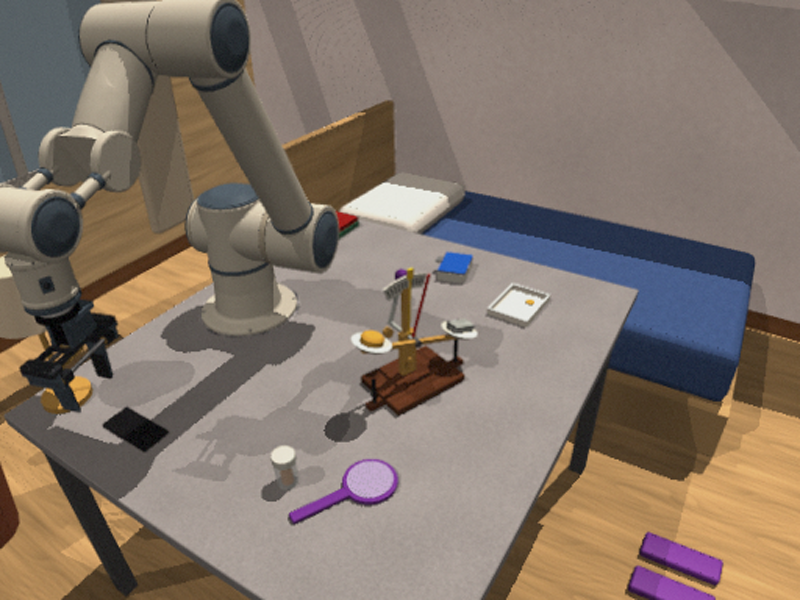

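View pics/top0b.png

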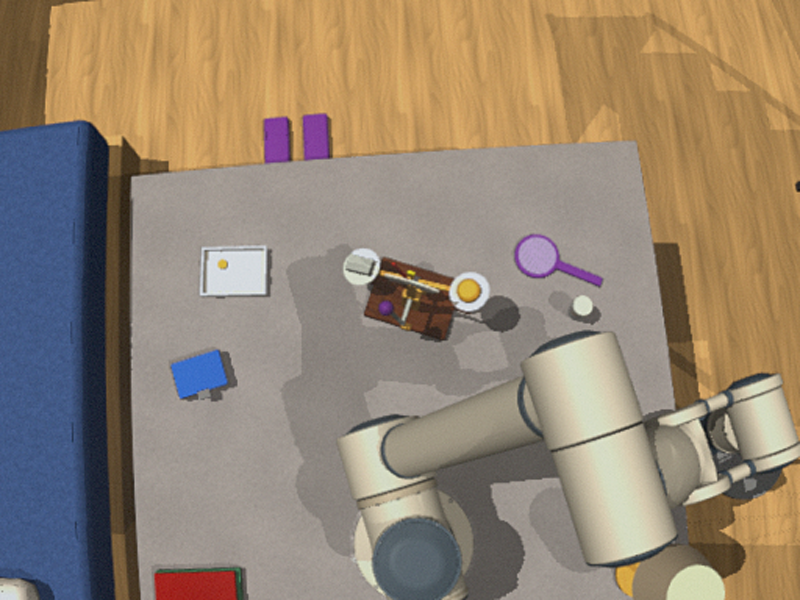

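The scene view shows the balance, with the knob at about (402,273) and the red pointer leaning right at (425,285). In the top view the knob is at about (386,308), with the foot around (410,298). I'll crop to find the marker and foot corners.

Run:
```python
import cv2, numpy as np
a=cv2.imread("pics/scene0.png")[160:270,220:320]; b=cv2.imread("pics/top0.png")[150:225,212:320]
A=cv2.resize(a,(400,440),interpolation=cv2.INTER_CUBIC);B=cv2.resize(b,None,fx=3.7,fy=3.7,interpolation=cv2.INTER_CUBIC)
o=np.zeros((440,800,3),np.uint8);o[:,:400]=A;o[:B.shape[0],400:400+B.shape[1]]=B
cv2.imwrite("pics/crop1.png",o)
```

```text
(no output)
```

View pics/crop1.png

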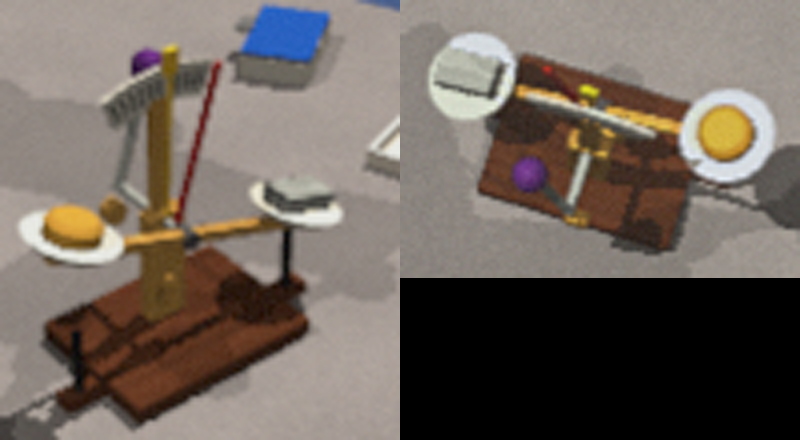

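```bash
cat > h.py <<'E'
import numpy as np, cv2
from station import get_state, snapshot
def proj(d,X):
    f=d["img"].shape[0]/2/np.tan(np.radians(d["fov_y"]/2))
    K=np.array([[f,0,d["cx"]],[0,f,d["cy"]],[0,0,1]])
    return cv2.projectPoints(np.asarray(X,float).reshape(-1,1,3),cv2.Rodrigues(d["R"])[0],d["t"],K,d["dist_coeffs"])[0][:,0]
def world(p,L):
    c,s=np.cos(p[2]),np.sin(p[2]);L=np.atleast_2d(L)
    return np.c_[p[0]+c*L[:,0]-s*L[:,1],p[1]+s*L[:,0]+c*L[:,1],L[:,2]]
def arm(x,r,a): return [x,r*np.sin(a),125+r*np.cos(a)]
E
cat > fit.py <<'E'
from h import *
from scipy.optimize import least_squares
S,T=snapshot("scene"),snapshot("top")
def loc(p): return [arm(0,160,p[3]),arm(0,160,p[4]),arm(-85,120,p[5])]
oS=[[274.2,176.2],[262.5,172.5],[256.8,175.5]]
oT=[[251.2,168.4],[263.9,174.9],[247.1,197.0],[245.2,164.3],[233.6,201.3],[284.4,217]]
def res(p):
    c=[[75,100,20],[-75,100,20],[-75,-100,20]]
    return np.r_[(proj(S,world(p,loc(p)))-oS).ravel(),(proj(T,world(p,loc(p)+c))-oT).ravel()]
r=least_squares(res,[580,30,0,.3,0,.3],x_scale=[100,100,1,1,1,1],loss="soft_l1")
p=r.x;print(p.round(3));print(res(p).reshape(-1,2).round(1).tolist());print(world(p,loc(p)+[[0,0,125]]).round(1))
# knob triangulated freely
k=least_squares(lambda X:np.r_[proj(S,X)[0]-oS[2],proj(T,X)[0]-oT[2]],world(p,loc(p))[2]).x;print("knob tri",k.round(1))
E
python3 fit.py
```

```text
[ 5.66201e+02 -4.34000e+01 -3.87000e-01  3.24000e-01  3.60000e-02
  3.25000e-01]
[[-0.2, -0.9], [0.9, 4.9], [-0.4, 0.7], [-0.2, 0.5], [0.6, -2.4], [-0.4, 0.3], [0.2, -0.4], [-1.0, 0.2], [0.3, 1.1]]
[[585.4   3.8 276.7]
 [568.4 -38.1 284.9]
 [501.9  24.2 238.7]
 [566.2 -43.4 125. ]]
knob tri [503.1  23.2 242. ]
```

The crop shows the yellow marker near (263,172) in the scene view and (264,175) in the top view. It stands almost upright, about 0.03 rad, and the pointer and lever lean about 0.31. I'll go to a hover above the knob, turned to the balance's yaw.

```bash
python3 -m pendant '{"travel":[[0,0,-40],[0,0,-40],[0,0,-40],[0,0,-40],[4,-51,0],[4,-51,0],[4,-51,0],[4,-51,0],[4,-51,0],[4,-51,0],[4,-51,0],[4,-51,0],[4,-51,0],[4,-51,0],[4,-51,0],[4,-51,0],[3,-52,0],[3,-52,0],[0,0,0],[0,0,0]],"rotation":[[0,0,10],[0,0,10],[0,0,10],[0,0,10],[0,0,0],[0,0,0],[0,0,0],[0,0,0],[0,0,0],[0,0,0],[0,0,0],[0,0,0],[0,0,0],[0,0,0],[0,0,0],[0,0,0],[0,0,0],[0,0,0],[-9,0,0],[-9,0,0]],"fingers":[0.8,0.8,0.8,0.8,0.8,0.8,0.8,0.8,0.8,0.8,0.8,0.8,0.8,0.8,0.8,0.8,0.8,0.8,0.8,0.8]}'
cat > rel.py <<'E'
from h import *
from scipy.spatial.transform import Rotation as R
p=[566.2,-43.4,-.387]
def rel(L,r):
    s=get_state(); Rt=R.from_quat(np.roll(s["eef_rot"],-1))
    tgt=world(p,arm(-85,r,L))[0]
    c,sn=np.cos(p[2]),np.sin(p[2]);X=np.array([c,sn,0]);Yb=np.array([-sn,c,0])
    Z=-(np.sin(L)*Yb+np.cos(L)*np.array([0,0,1]))
    Rg=R.from_matrix(np.c_[X,np.cross(Z,X),Z])
    print("t",s["t"],"tool",s["tool_pos"].round(1),"travel",Rt.inv().apply(tgt-s["tool_pos"]).round(1),"rot",(Rt.inv()*Rg).as_rotvec(degrees=True).round(2),s["finger_gap"],s["gripper_force"],s["contact_force"].round(2))
E
python3 -c "
from rel import *
rel(.31,211)
d=snapshot('scene');T=snapshot('top')
o=np.zeros((440,800,3),np.uint8);o[:,:400]=cv2.resize(d['img'][140:250,210:310],(400,440));o[:,400:]=cv2.resize(T['img'][130:240,200:300],(400,440))
cv2.imwrite('pics/hover.png',o[:,:,::-1])"
```

```text
t: 2.7
tool_pos: [511.7, 48.8, 374.5]
eef_rot: [0.156, 0.969, -0.189, -0.03]
contact_force: [0.2, -1.6, -0.6]
finger_gap: 0.8
gripper_force: 0.0
t 2.7 tool [511.7  48.8 374.5] travel [  0.1 -14.8  46.2] rot [ 0.5  -0.12  0.06] 0.8003433019045787 0.0 [ 0.19 -1.58 -0.6 ]
```

View pics/hover.png

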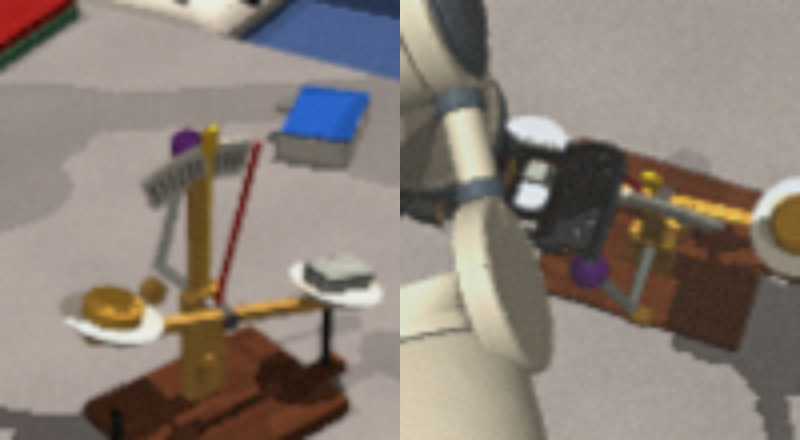

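```bash
python3 -c "
from h import *
s=get_state()['tool_pos']
for n in('scene','top'):
    d=snapshot(n);print(n,proj(d,s),d['R'].round(3).tolist(),d['t'].round(1));cv2.imwrite('pics/f_%s.png'%n,d['img'][:,:,::-1])
"
```

```text
scene [[261.98663228 139.96853659]] [[0.853, 0.521, -0.022], [0.263, -0.466, -0.845], [-0.45, 0.715, -0.535]] [-431.1   34.2 1702.9]
top [[236.73015397 185.83213483]] [[-0.074, -0.997, -0.002], [-0.977, 0.072, -0.203], [0.202, -0.013, -0.979]] [  33.8  545.4 1740.7]
```

View pics/f_scene.png

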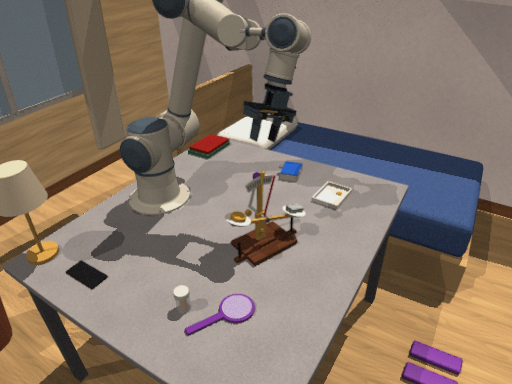

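The fingertips are at (262,138), which matches the projection, and the knob is below them at (256,176). Next I descend along the lever and grip.

```bash
python3 -m pendant '{"travel":[[0,-8,23],[0,-7,23],[0,0,28],[0,0,28],[0,0,27],[0,0,27],[0,0,0],[0,0,0],[0,0,0],[0,0,0],[0,0,0],[0,0,0],[0,0,0],[0,0,0]],"rotation":[[0,0,0],[0,0,0],[0,0,0],[0,0,0],[0,0,0],[0,0,0],[0,0,0],[0,0,0],[0,0,0],[0,0,0],[0,0,0],[0,0,0],[0,0,0],[0,0,0]],"fingers":[0.8,0.8,0.8,0.8,0.8,0.8,0.8,0,0,0,0,0,0,0]}'
python3 -c "
from rel import *
rel(.31,101)
d=snapshot('scene');T=snapshot('top')
o=np.zeros((440,800,3),np.uint8);o[:,:400]=cv2.resize(d['img'][140:250,210:310],(400,440));o[:,400:]=cv2.resize(T['img'][130:240,200:300],(400,440))
cv2.imwrite('pics/grip.png',o[:,:,::-1])"
```

```text
t: 4.65
tool_pos: [498.8, 17.2, 221.0]
eef_rot: [0.153, 0.969, -0.189, -0.03]
contact_force: [-1.4, 1.1, 3.9]
finger_gap: 0.33
gripper_force: 30.0
t 4.65 tool [498.8  17.2 221. ] travel [ 0.3 -0.1 -0.2] rot [ 0.23 -0.03  0.09] 0.32980708580815765 30.000605285167694 [-1.44  1.12  3.89]
```

View pics/grip.png

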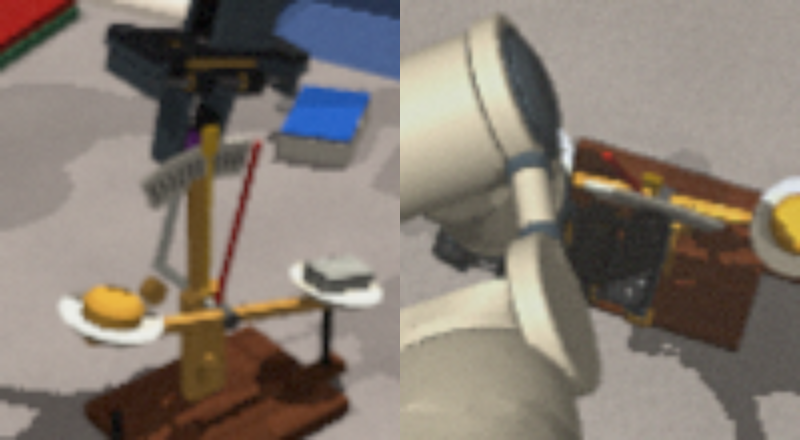

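The ball sits between the pads and the gap of 0.33 is about 30 mm. Next I write the measuring script (pointer angle from the scene camera), an estimator and a planner.

```bash
cat > meas.py <<'E'
from h import *
p=[566.2,-43.4,-.387]; c,s_=np.cos(p[2]),np.sin(p[2]); XB=np.array([c,s_,0]);YB=np.array([-s_,c,0])
def plane(d,uv):  # pixels -> (y,z-125) in the balance plane x=0
    f=d["img"].shape[0]/2/np.tan(np.radians(d["fov_y"]/2));K=np.array([[f,0,d["cx"]],[0,f,d["cy"]],[0,0,1]])
    n=cv2.undistortPoints(np.asarray(uv,float).reshape(-1,1,2),K,d["dist_coeffs"])[:,0]
    r=np.c_[n,np.ones(len(n))]@d["R"]; C=-d["R"].T@d["t"]-np.array([p[0],p[1],125])
    P=C-r*((C@XB)/(r@XB))[:,None]; return P@YB,P[:,2]
def pix(d,w):
    v,u=np.nonzero(w>0);y,z=plane(d,np.c_[u,v]);return y,z,w[v,u],u,v
def pointer(d):
    i=d["img"].astype(float);w=i[...,0]-1.6*np.maximum(i[...,1],i[...,2])-15
    y,z,w,u,v=pix(d,np.maximum(w,0));r=np.hypot(y,z);k=(r>60)&(r<165)&(abs(np.arctan2(y,z))<.5)
    a=np.arctan2(y,z)[k];return np.average(a,weights=w[k]),k.sum(),np.average(r[k],weights=w[k]),a,r[k]
def marker(d):
    i=d["img"].astype(float);w=np.minimum(i[...,0],i[...,1]*1.25)-2.5*i[...,2]-40
    y,z,w,u,v=pix(d,np.maximum(w,0));k=(np.hypot(y,z)>135)&(np.hypot(y,z)<200)&(abs(y)<80)
    return y[k],z[k],w[k],u[k],v[k]
E
python3 - <<'E'
from meas import *
d=snapshot("scene");a,n,r,aa,rr=pointer(d);print("pointer",a,n,r)
for lo in range(60,170,20):
    k=(rr>lo)&(rr<=lo+20);print(lo,k.sum(),aa[k].mean().round(3) if k.any() else 0)
y,z,w,u,v=marker(d)
for q in zip(u,v,y.round(1),z.round(1),w.round(0),np.arctan2(y,z).round(3)):print(*q, d["img"][q[1],q[0]])
E
```

```text
pointer 0.3309353823950457 28 111.5353884168292
60 5 0.344
80 5 0.341
100 5 0.33
120 7 0.324
140 6 0.324
160 0 0
262 171 0.1 186.4 4.0 0.001 [95 71 18]
263 171 4.2 185.0 8.0 0.023 [95 74 18]
261 172 -4.0 184.1 6.0 -0.022 [123  97  30]
262 172 0.1 182.7 35.0 0.0 [140 106  23]
263 172 4.2 181.2 19.0 0.023 [137 105  29]
261 173 -4.1 180.4 18.0 -0.023 [122  96  25]
262 173 0.0 178.9 11.0 0.0 [121  93  26]
263 173 4.1 177.4 22.0 0.023 [116  90  20]
261 174 -4.2 176.6 19.0 -0.024 [116  91  22]
262 174 -0.0 175.1 15.0 -0.0 [118  92  24]
263 174 4.1 173.6 24.0 0.024 [116  89  19]
261 175 -4.2 172.8 16.0 -0.024 [117  93  24]
262 175 -0.1 171.3 10.0 -0.001 [118  92  26]
263 175 4.0 169.8 14.0 0.024 [117  91  24]
261 176 -4.3 169.0 20.0 -0.025 [118  90  21]
262 176 -0.2 167.5 12.0 -0.001 [118  92  25]
263 176 4.0 166.0 18.0 0.024 [118  92  23]
261 177 -4.3 165.2 25.0 -0.026 [117  92  20]
262 177 -0.2 163.7 18.0 -0.001 [117  90  22]
263 177 3.9 162.2 1.0 0.024 [116  91  29]
```

Run:
```python
from meas import *
d=snapshot("top");im=cv2.imread("pics/top0.png")[:,:,::-1];d["img"]=im
i=im.astype(float)
def at(uv,x): # intersect with z: return local x,y at heights
    f=384/2/np.tan(np.radians(d["fov_y"]/2));K=np.array([[f,0,d["cx"]],[0,f,d["cy"]],[0,0,1]])
    n=cv2.undistortPoints(np.array(uv,float).reshape(-1,1,2),K,d["dist_coeffs"])[:,0]
    r=(np.c_[n,np.ones(len(n))]@d["R"])[0];C=-d["R"].T@d["t"];P=C+r*((x-C[2])/r[2])-np.array([p[0],p[1],0]);return (P@XB).round(1),(P@YB).round(1)
w=np.maximum(np.minimum(i[...,0],i[...,1]*1.25)-2.5*i[...,2]-60,0)
for v in range(170,184):
  for u in range(257,272):
    if w[v,u]>0: print(u,v,im[v,u],w[v,u].round(),at((u,v),300),at((u,v),288))
w=i[...,0]-1.6*np.maximum(i[...,1],i[...,2])-15
for v in range(164,180):
  for u in range(246,262):
    if w[v,u]>0: print("red",u,v,at((u,v),278))
```

```text
261 173 [189 178  44] 19.0 (np.float64(-8.7), np.float64(14.9)) (np.float64(-5.8), np.float64(15.7))
262 173 [202 193  42] 37.0 (np.float64(-7.8), np.float64(11.9)) (np.float64(-4.8), np.float64(12.7))
263 173 [170 156  38] 15.0 (np.float64(-6.8), np.float64(8.9)) (np.float64(-3.8), np.float64(9.7))
261 174 [201 196  45] 28.0 (np.float64(-11.8), np.float64(13.9)) (np.float64(-8.9), np.float64(14.7))
262 174 [221 217  37] 68.0 (np.float64(-10.8), np.float64(10.9)) (np.float64(-7.9), np.float64(11.7))
263 174 [217 210  43] 50.0 (np.float64(-9.9), np.float64(8.0)) (np.float64(-6.9), np.float64(8.7))
264 174 [202 196  46] 27.0 (np.float64(-8.9), np.float64(5.0)) (np.float64(-6.0), np.float64(5.7))
263 175 [164 157  37] 12.0 (np.float64(-12.9), np.float64(7.0)) (np.float64(-10.0), np.float64(7.7))
264 175 [181 175  36] 31.0 (np.float64(-12.0), np.float64(4.0)) (np.float64(-9.1), np.float64(4.7))
red 250 168 (np.float64(1.5), np.float64(54.7))
red 251 168 (np.float64(2.5), np.float64(51.7))
red 252 168 (np.float64(3.5), np.float64(48.7))
red 253 168 (np.float64(4.4), np.float64(45.6))
red 251 169 (np.float64(-0.6), np.float64(50.7))
red 252 169 (np.float64(0.3), np.float64(47.7))
red 253 169 (np.float64(1.3), np.float64(44.6))
red 252 170 (np.float64(-2.8), np.float64(46.6))
red 253 170 (np.float64(-1.8), np.float64(43.6))
red 256 173 (np.float64(-8.2), np.float64(31.5))
red 256 174 (np.float64(-11.4), np.float64(30.5))
red 257 174 (np.float64(-10.4), np.float64(27.5))
red 257 175 (np.float64(-13.5), np.float64(26.5))
red 258 175 (np.float64(-12.5), np.float64(23.4))
red 259 175 (np.float64(-11.5), np.float64(20.4))
red 258 176 (np.float64(-15.6), np.float64(22.4))
red 259 176 (np.float64(-14.7), np.float64(19.4))
```

```bash
cat > ctl.py <<'E'
# usage: ctl.py N m  -> after a call of N rows whose motion was in the first m (equal) rows
import sys,json,os
from meas import *
from scipy.optimize import minimize
TH=0.03;I=.0105
def step(x,L,Ld,dt):
    th,om,a,s,k=x
    al=(a*th+s+k*(L-th)-.001*om+.0015*(Ld-om))/I
    om2=om+al*dt;th2=th+om2*dt
    if th2>.3: th2,om2=.3,min(om2,0)
    if th2<-.3: th2,om2=-.3,max(om2,0)
    return np.array([th2,om2,a,s,k])
def roll(x,L0,L1,tm,T,path=None):
    n=max(1,round(T/.0125));dt=T/n;o=[]
    for j in range(n):
        t=(j+.5)*dt;mv=t<tm;L=L0+(L1-L0)*min(t/tm,1) if tm>0 else L1
        x=step(x,L,(L1-L0)/tm if mv and tm>0 else 0,dt);o.append(x[:2])
    return (x,np.array(o))
s=get_state()
q=s["tool_pos"]-np.array([p[0],p[1],125]);L=np.arctan2(q@YB,q[2]);rad=np.hypot(q@YB,q[2])
from scipy.spatial.transform import Rotation as R
Z=R.from_quat(np.roll(s["eef_rot"],-1)).as_matrix()[:,2];Lt=np.arctan2(-Z@YB,-Z[2])
a,n=(lambda d:(lambda A,N,r,aa,rr:(aa[rr>100].mean(),N))(*pointer(d)))(snapshot("scene"))
th=a-.025;t=s["t"]
if not os.path.exists("ekf.json"):
    x=np.array([.3,0,.04,0,.025]);P=np.diag([1e-6,1e-8,.004**2,.005**2,.0025**2])
else:
    e=json.load(open("ekf.json"));x=np.array(e["x"]);P=np.array(e["P"]);N,m=int(sys.argv[1]),int(sys.argv[2])
    f=lambda y:roll(y,e["L"],L,m*.125,t-e["t"])[0]
    F=np.array([(f(x+h)-f(x-h))/(2*np.abs(h).sum()) for h in np.diag([1e-4,1e-4,1e-4,1e-4,1e-4])]).T
    x0=f(x);P=F@P@F.T+np.diag([1e-6,1e-5,1e-9,1e-8,1e-9]);x=x0
    if not(x[0]>=.3 and th>.285):
        S=P[0,0]+.005**2;K=P[:,0]/S;print("pred",x[0].round(3));x=x+K*(th-x[0]);P=P-np.outer(K,P[0])
    else:
        P[0]=P[:,0]=P[1]=P[:,1]=0;P[0,0]=1e-6;P[1,1]=1e-8
json.dump(dict(x=x.tolist(),P=P.tolist(),L=L,t=t),open("ekf.json","w"))
print(f"t {t:.2f} L {np.degrees(L):.2f} tilt {np.degrees(Lt):.2f}deg rad {rad:.1f} xoff {q@XB:.1f} th {th:.3f} n{n} est",x.round(4),"sd",np.sqrt(np.diag(P)).round(4),"grip",s["gripper_force"].round(0))
def cost(u,full=False):
    y=x;l=L;J=0;tr=[]
    for uu,TT in zip(u,(.5,.5,.5,.75,.75)):
        y,o=roll(y,l,uu,.25,TT);J+=((o[:,0]-TH)**2*TT).mean()+.1*(o[:,1]**2).mean()*TT+.02*(uu-l)**2*.3;l=uu;tr.append((o[-1]).round(3).tolist())
    J+=3*((y[0]-TH)+y[1]/1.2)**2
    return tr if full else J
if len(sys.argv)>3 or True:
    b=min((minimize(cost,np.full(5,v),method="L-BFGS-B",bounds=[(-.9,.9)]*5) for v in(L,-.6,0)),key=lambda r:r.fun)
    print("plan L",np.degrees(b.x).round(1),"traj",cost(b.x,True))
E
rm -f ekf.json; python3 ctl.py 0 0
```

```text
Traceback (most recent call last):
  File "ctl.py", line 37, in <module>
    print(f"t {t:.2f} L {np.degrees(L):.2f} tilt {np.degrees(Lt):.2f}deg rad {rad:.1f} xoff {q@XB:.1f} th {th:.3f} n{n} est",x.round(4),"sd",np.sqrt(np.diag(P)).round(4),"grip",s["gripper_force"].round(0))
                                                                                                                                                                                 ^^^^^^^^^^^^^^^^^^^^^^^^
AttributeError: 'float' object has no attribute 'round'
```

```bash
sed -i 's/s\["gripper_force"\].round(0)/round(float(s["gripper_force"]))/' ctl.py; rm -f ekf.json; python3 ctl.py 0 0
python3 -m pendant '{"travel":[[0,8.8,0.4],[0,8.8,0.4],[0,0,0],[0,0,0]],"rotation":[[5,0,0],[5,0,0],[0,0,0],[0,0,0]],"fingers":[0,0,0,0]}' && python3 ctl.py 4 2
```

```text
t 4.90 L 17.68 tilt 17.99deg rad 100.8 xoff -85.3 th 0.299 n27 est [0.3   0.    0.04  0.    0.025] sd [0.001  0.0001 0.004  0.005  0.0025] grip 30
plan L [ -9.2 -31.2   8.6   4.   -1.4] traj [[0.3, 0.0], [0.217, -0.373], [0.066, -0.17], [0.017, 0.012], [0.028, 0.005]]
t: 5.45
tool_pos: [492.3, 1.1, 224.7]
eef_rot: [0.069, 0.979, -0.191, -0.014]
contact_force: [1.0, -0.1, -0.4]
finger_gap: 0.337
gripper_force: 30.0
t 5.45 L 7.63 tilt 8.06deg rad 100.6 xoff -85.2 th 0.301 n28 est [0.3   0.    0.04  0.    0.025] sd [0.001  0.0001 0.004  0.005  0.0025] grip 30
plan L [-33.5   8.7   5.2  -1.1  -1.1] traj [[0.225, -0.376], [0.071, -0.173], [0.029, -0.014], [0.03, 0.002], [0.031, -0.001]]
```

```bash
python3 -m pendant '{"travel":[[0,7,0.3],[0,7,0.3],[0,0,0],[0,0,0]],"rotation":[[4,0,0],[4,0,0],[0,0,0],[0,0,0]],"fingers":[0,0,0,0]}' | head -1&& python3 ctl.py 4 2
python3 -m pendant '{"travel":[[0,5.3,0.1],[0,5.3,0.1],[0,0,0],[0,0,0]],"rotation":[[3,0,0],[3,0,0],[0,0,0],[0,0,0]],"fingers":[0,0,0,0]}' |head -1&& python3 ctl.py 4 2
```

```text
t: 6.0
t 6.00 L -0.14 tilt 0.09deg rad 100.5 xoff -85.2 th 0.301 n28 est [0.3   0.    0.04  0.    0.025] sd [0.001  0.0001 0.004  0.005  0.0025] grip 30
plan L [  1.3  -0.4   3.3 -14.3 -12.1] traj [[0.3, 0.0], [0.3, 0.0], [0.3, 0.0], [0.268, -0.104], [0.149, -0.225]]
t: 6.55
t 6.55 L -6.19 tilt -5.94deg rad 100.4 xoff -85.1 th 0.303 n30 est [0.3   0.    0.04  0.    0.025] sd [0.001  0.0001 0.004  0.005  0.0025] grip 30
plan L [-24.4  -4.3   9.1   2.7 -19.5] traj [[0.248, -0.242], [0.125, -0.223], [0.067, 0.005], [0.144, 0.188], [0.161, -0.174]]
```

```bash
python3 -m pendant '{"travel":[[0,5.3,0.1],[0,5.3,0.1],[0,0,0],[0,0,0]],"rotation":[[3,0,0],[3,0,0],[0,0,0],[0,0,0]],"fingers":[0,0,0,0]}' |head -1&& python3 ctl.py 4 2
```

```text
t: 7.1
pred 0.293
t 7.10 L -12.19 tilt -11.96deg rad 100.3 xoff -85.0 th 0.293 n26 est [ 0.2931 -0.0324  0.04    0.      0.025 ] sd [0.005  0.0229 0.0039 0.0017 0.0024] grip 30
plan L [-28.1   9.5   4.2  -1.2  -1.1] traj [[0.202, -0.363], [0.061, -0.145], [0.028, -0.007], [0.031, 0.001], [0.03, -0.001]]
```

```bash
python3 -m pendant '{"travel":[[0,0,0],[0,0,0],[0,0,0]],"rotation":[[0,0,0],[0,0,0],[0,0,0]],"fingers":[0,0,0]}' |head -1&& python3 ctl.py 3 0
```

```text
t: 7.52
pred 0.272
t 7.53 L -12.08 tilt -11.94deg rad 100.3 xoff -85.0 th 0.261 n28 est [ 2.619e-01 -9.210e-02  4.000e-02 -2.000e-04  2.510e-02] sd [0.0048 0.0128 0.0039 0.0016 0.0024] grip 30
plan L [-19.3   8.5   3.5  -0.6  -0.5] traj [[0.167, -0.303], [0.054, -0.113], [0.029, -0.005], [0.03, 0.0], [0.03, -0.0]]
```

```bash
python3 -m pendant '{"travel":[[0,0,0],[0,0,0],[0,0,0]],"rotation":[[0,0,0],[0,0,0],[0,0,0]],"fingers":[0,0,0]}' |head -1&& python3 ctl.py 3 0
```

```text
t: 7.95
pred 0.209
t 7.95 L -12.08 tilt -11.95deg rad 100.3 xoff -85.0 th 0.208 n29 est [ 0.2086 -0.1598  0.04   -0.0003  0.025 ] sd [0.0046 0.0124 0.0038 0.0016 0.0024] grip 30
plan L [-8.   5.9  1.8 -0.6 -0.5] traj [[0.116, -0.21], [0.043, -0.066], [0.029, -0.002], [0.03, -0.0], [0.03, -0.0]]
```

Plan: +4° over two rows (ty −3.5 per row).

```bash
python3 -m pendant '{"travel":[[0,-3.5,0],[0,-3.5,0],[0,0,0],[0,0,0]],"rotation":[[-2,0,0],[-2,0,0],[0,0,0],[0,0,0]],"fingers":[0,0,0,0]}' |head -1&& python3 ctl.py 4 2
```

```text
t: 8.5
pred 0.105
t 8.50 L -8.01 tilt -7.93deg rad 100.4 xoff -85.1 th 0.097 n29 est [ 0.0979 -0.2357  0.041  -0.0008  0.0246] sd [0.0048 0.0205 0.0032 0.0011 0.0023] grip 30
plan L [11.2  2.1 -0.1  0.6  0.7] traj [[0.025, -0.034], [0.025, 0.015], [0.03, 0.002], [0.03, -0.001], [0.03, 0.0]]
```

```bash
python3 -m pendant '{"travel":[[0,-16.7,1.3],[0,-16.7,1.3],[0,0,0],[0,0,0]],"rotation":[[-9.5,0,0],[-9.5,0,0],[0,0,0],[0,0,0]],"fingers":[0,0,0,0]}' |head -1&& python3 ctl.py 4 2
```

```text
t: 9.05
pred 0.026
t 9.05 L 11.63 tilt 10.96deg rad 101.6 xoff -85.9 th -0.024 n40 est [-0.0221 -0.1399  0.0431 -0.0025  0.0223] sd [0.0049 0.0237 0.003  0.0004 0.0018] grip 30
plan L [22.8  2.8  2.2  4.7  5. ] traj [[-0.033, 0.104], [0.015, 0.062], [0.031, 0.005], [0.03, -0.002], [0.03, 0.0]]
```

Run:
```python
from meas import *
d=snapshot("scene");a,n,r,aa,rr=pointer(d)
o=np.argsort(rr);print([(int(rr[i]),round(aa[i],3)) for i in o])
print(get_state()["t"]);cv2.imwrite("pics/c7.png",cv2.resize(d["img"][160:230,225:305],(800,700))[:600,:,::-1])
```

```text
[(62, np.float64(0.041)), (64, np.float64(-0.027)), (66, np.float64(0.04)), (68, np.float64(-0.025)), (70, np.float64(0.038)), (72, np.float64(-0.022)), (74, np.float64(0.037)), (76, np.float64(-0.02)), (80, np.float64(-0.018)), (83, np.float64(0.034)), (84, np.float64(-0.017)), (87, np.float64(0.033)), (88, np.float64(-0.015)), (92, np.float64(-0.014)), (95, np.float64(0.032)), (96, np.float64(-0.013)), (99, np.float64(0.031)), (100, np.float64(-0.012)), (104, np.float64(-0.011)), (108, np.float64(-0.01)), (112, np.float64(-0.009)), (116, np.float64(-0.008)), (120, np.float64(-0.007)), (124, np.float64(-0.007)), (128, np.float64(-0.006)), (132, np.float64(-0.005)), (136, np.float64(-0.005)), (140, np.float64(-0.004)), (142, np.float64(0.026)), (144, np.float64(-0.004)), (146, np.float64(0.025)), (148, np.float64(-0.003)), (150, np.float64(0.025)), (152, np.float64(-0.003)), (156, np.float64(-0.002)), (159, np.float64(-0.002))]
9.15
```

View pics/c7.png

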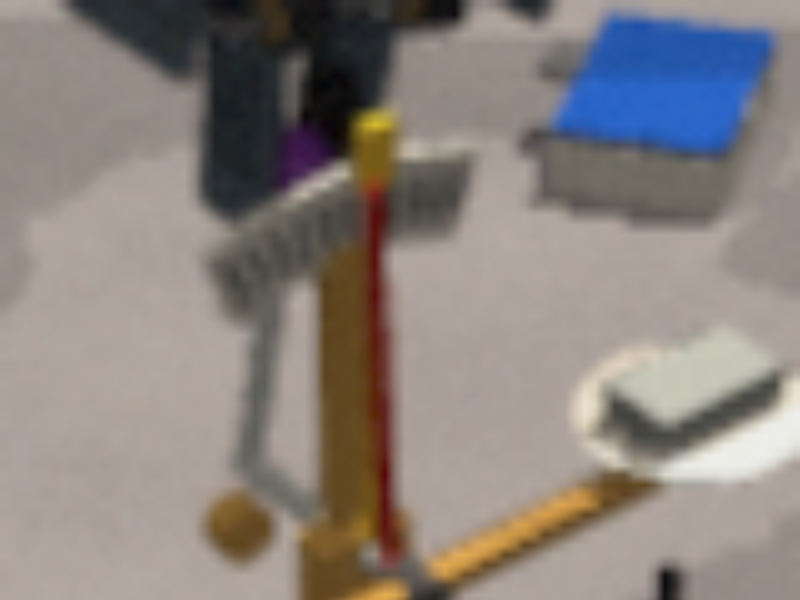

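The yellow tab is at (375,115–185) in the crop and the pointer tip is right under it at (377,190), so they already match in this view. I'll set the target to about −0.01 in my units and re-plan.

```bash
sed -i 's/^TH=0.03/TH=-0.01/' ctl.py; sed -i 's/return np.average(a,weights=w\[k\]),k.sum()/w=np.sqrt(w);q=k\&(r>100);a0=np.average(np.arctan2(y,z)[q],weights=w[q]);return a0,k.sum()/; ' meas.py; sed -i 's/(aa\[rr>100\].mean(),N)/(A,N)/' ctl.py; python3 ctl.py 0 0
```

```text
pred -0.035
t 9.15 L 11.32 tilt 10.93deg rad 101.6 xoff -85.9 th -0.034 n40 est [-0.0343 -0.1211  0.0431 -0.0025  0.0223] sd [0.0041 0.023  0.003  0.0004 0.0017] grip 30
plan L [19.6  5.8  5.1  6.8  6.9] traj [[-0.05, 0.062], [-0.02, 0.04], [-0.009, 0.003], [-0.01, -0.001], [-0.01, 0.0]]
```

```bash
python3 -m pendant '{"travel":[[0,-7,0.3],[0,-7,0.3],[0,0,0],[0,0,0]],"rotation":[[-4,0,0],[-4,0,0],[0,0,0],[0,0,0]],"fingers":[0,0,0,0]}' |head -1&& python3 ctl.py 4 2
```

```text
t: 9.7
pred -0.049
t 9.70 L 19.05 tilt 18.97deg rad 101.5 xoff -86.0 th -0.009 n37 est [-0.0105  0.1672  0.0441 -0.002   0.024 ] sd [0.0049 0.0166 0.0029 0.0003 0.0013] grip 30
plan L [-9.7  5.4  7.1  5.4  5.2] traj [[0.031, -0.042], [0.003, -0.046], [-0.01, -0.006], [-0.01, 0.001], [-0.01, -0.0]]
```

```bash
python3 -m pendant '{"travel":[[0,17.5,1.5],[0,17.5,1.5],[0,0,0]],"rotation":[[10,0,0],[10,0,0],[0,0,0]],"fingers":[0,0,0]}' |head -1&& python3 ctl.py 3 2
```

```text
t: 10.12
pred 0.051
t 10.12 L -3.09 tilt -1.14deg rad 101.5 xoff -85.1 th 0.098 n32 est [ 0.0922  0.1701  0.0455 -0.0017  0.0253] sd [0.0047 0.012  0.0028 0.0003 0.0012] grip 30
plan L [-20.2   9.1   7.8   4.4   4.3] traj [[0.093, -0.188], [0.011, -0.094], [-0.011, -0.006], [-0.01, 0.001], [-0.01, -0.0]]
```

```bash
cat > batch.py <<'E'
import numpy as np,sys
from scipy.optimize import least_squares
d=np.array([[6.55,-6.19,.3,0],[7.10,-12.19,.293,2],[7.525,-12.1,.261,0],[7.95,-12.1,.208,0],[8.50,-8.,.097,2],[9.05,11.4,-.024,2],[9.15,11.3,-.034,0],[9.70,19,-.009,2],[10.125,-1.5,.098,2]])
def sim(q):
    a,s,k,lag,I=q[:5];x=np.array([.3,0.]);out=[];dt=.0125
    tk=[d[0,0]];Lk=[d[0,1]]
    for i in range(1,len(d)):
        tk+=[d[i-1,0]+(.05 if 1 else 0)+lag,d[i-1,0]+.05+lag+d[i,3]*.125+1e-3];Lk+=[Lk[-1],d[i,1]]
    t=d[0,0]
    for i in range(1,len(d)):
        n=max(1,round((d[i,0]-t)/dt));h=(d[i,0]-t)/n
        for j in range(n):
            L=np.radians(np.interp(t+h/2,tk,Lk));x[1]+=h*(a*x[0]+s+k*(L-x[0])-.0025*x[1])/I;x[0]+=h*x[1];t+=h
            if x[0]>.3:x[:]=.3,0
        out.append(x.copy())
    return np.array(out)
pr=np.array([.04,0,.025,.05,.0105]);sd=np.array([.004,.005,.005,.03,.0003])
r=least_squares(lambda q:np.r_[(sim(q)[:,0]-d[1:,2])/.006,(q-pr)/sd],pr,x_scale=sd,diff_step=1e-4)
print(r.x.round(4),r.cost);print(np.c_[sim(r.x),d[1:,2]].round(3))
E
python3 batch.py
```

```text
[ 0.0367 -0.0006  0.0229  0.0123  0.0106] 2.240269330054908
[[ 0.294 -0.038  0.293]
 [ 0.266 -0.093  0.261]
 [ 0.212 -0.163  0.208]
 [ 0.097 -0.248  0.097]
 [-0.023 -0.127 -0.024]
 [-0.034 -0.091 -0.034]
 [-0.013  0.189 -0.009]
 [ 0.1    0.282  0.098]]
```

```bash
cat > mp.py <<'E'
# mp.py m : measure after a call whose motion was in the first m equal rows; fit last points; plan. "-" = plan only
import sys,json,os
from meas import *
from scipy.optimize import least_squares,minimize
TH=-.01
D=json.load(open("d.json")) if os.path.exists("d.json") else [[6.55,-6.19,.3,0],[7.10,-12.19,.293,2],[7.525,-12.1,.261,0],[7.95,-12.1,.208,0],[8.50,-8.,.097,2],[9.05,11.4,-.024,2],[9.15,11.3,-.034,0],[9.70,19,-.009,2],[10.125,-1.5,.098,2]]
if sys.argv[1]!="-":
    s=get_state();q=s["tool_pos"]-np.array([p[0],p[1],125]);L=np.degrees(np.arctan2(q@YB,q[2]))
    from scipy.spatial.transform import Rotation as R
    Z=R.from_quat(np.roll(s["eef_rot"],-1)).as_matrix()[:,2];Lt=np.degrees(np.arctan2(-Z@YB,-Z[2]))
    th=pointer(snapshot("scene"))[0]-.025
    D.append([s["t"],L,th,int(sys.argv[1])]);print(f"t {s['t']:.2f} L {L:.2f} tilt {Lt:.2f} rad {np.hypot(q@YB,q[2]):.1f} x {q@XB:.1f} th {th:.3f} grip {s['gripper_force']:.0f} gap {s['finger_gap']:.3f} F {np.abs(s['contact_force']).max():.1f}")
    json.dump(D,open("d.json","w"))
d=np.array(D[-10:])
def adv(x,q,tk,Lk,t0,t1,tr=None):
    a,s,k,lag,I=q;n=max(1,round((t1-t0)/.0125));h=(t1-t0)/n
    Ls=np.radians(np.interp(t0+h*(np.arange(n)+.5),tk,Lk));x=list(x)
    for L in Ls:
        x[1]+=h*(a*x[0]+s+k*(L-x[0])-.0025*x[1])/I;x[0]+=h*x[1]
        if abs(x[0])>.3:x=[.3*np.sign(x[0]),0.]
        if tr is not None:tr.append(list(x))
    return x
def sim(z):
    q=z[:5];x=[z[5],z[6]];o=[x];tk=[d[0,0]];Lk=[d[0,1]]
    for i in range(1,len(d)):
        b=d[i-1,0]+.05+q[3];tk+=[b,b+d[i,3]*.125+1e-3];Lk+=[Lk[-1],d[i,1]]
    for i in range(1,len(d)):x=adv(x,q,tk,Lk,d[i-1,0],d[i,0]);o.append(x)
    return np.array(o)
pr=np.array([.037,-.0006,.023,.0125,.0105,d[0,2],(d[1,2]-d[0,2])/(d[1,0]-d[0,0])]);sd=np.array([.003,.002,.002,.02,.0002,.006,.15])
r=least_squares(lambda z:np.r_[(sim(z)[:,0]-d[:,2])/.006,(z-pr)/sd],pr,x_scale=sd,diff_step=1e-4)
o=sim(r.x);q=r.x[:5];print("par",q.round(4),"res",(o[:,0]-d[:,2]).round(3)[-5:],"x",o[-1].round(3))
t,L=d[-1,0],d[-1,1]
SEG=(.55,.55,.55,.8,.8)
def run(u):
    tk=[t];Lk=[L];b=t;tr=[];x=o[-1];J=0;e=[]
    for uu,T in zip(u,SEG):
        tk+=[b+.05+q[3],b+.3+q[3]];Lk+=[Lk[-1],uu];b+=T
    b=t
    for uu,T in zip(u,SEG):
        x=adv(x,q,tk,Lk,b,b+T,tr);b+=T;e.append(x)
    tr=np.array(tr);J=((tr[:,0]-TH)**2).mean()+.1*(tr[:,1]**2).mean()+.3e-6*(np.diff(np.r_[L,u])**2).sum()+(x[0]-TH+x[1]/1.15)**2
    return J,np.round(e,3).tolist()
b=min((minimize(lambda u:run(u)[0]*100,np.full(5,v),method="L-BFGS-B",bounds=[(max(-45,L-20),min(45,L+20))]+[(-45,45)]*4) for v in(L,0)),key=lambda r:r.fun)
print("plan dL",(b.x[0]-L).round(1),"L",b.x.round(1),run(b.x)[1])
E
python3 mp.py -
```

```text
par [ 0.037  -0.0006  0.0227  0.0097  0.0105] res [-0.001  0.001  0.001 -0.003  0.001] x [0.099 0.276]
plan dL -20.0 L [-21.5 -17.6  14.6   2.9   1.6] [[0.201, 0.032], [0.138, -0.242], [0.008, -0.116], [-0.011, 0.001], [-0.009, -0.001]]
```

```bash
python3 -m pendant '{"travel":[[0,17.5,1.5],[0,17.5,1.5],[0,0,0],[0,0,0]],"rotation":[[10,0,0],[10,0,0],[0,0,0],[0,0,0]],"fingers":[0,0,0,0]}' |head -1&& python3 mp.py 2
```

```text
t: 10.68
t 10.68 L -20.90 tilt -20.69 rad 101.2 x -85.4 th 0.155 grip 30 gap 0.332 F 10.0
par [ 0.038  -0.0009  0.0227 -0.0202  0.0105] res [ 0.003  0.003 -0.002 -0.008  0.004] x [ 0.159 -0.038]
plan dL 14.1 L [-6.8 11.   3.6  2.5  2.8] [[0.083, -0.19], [-0.001, -0.065], [-0.01, -0.001], [-0.009, -0.001], [-0.01, 0.0]]
```

```bash
python3 -m pendant '{"travel":[[0,-12.3,0.7],[0,-12.3,0.7],[0,0,0],[0,0,0]],"rotation":[[-7,0,0],[-7,0,0],[0,0,0],[0,0,0]],"fingers":[0,0,0,0]}' |head -1&& python3 mp.py 2
```

```text
t: 11.22
t 11.22 L -5.97 tilt -6.85 rad 101.9 x -85.4 th 0.044 grip 30 gap 0.334 F 13.6
par [ 0.0407 -0.0012  0.0239 -0.0323  0.0104] res [ 0.002 -0.001 -0.007 -0.007  0.005] x [ 0.049 -0.237]
plan dL 20.0 L [14.  12.5 -0.9  3.   3.4] [[-0.056, -0.089], [-0.055, 0.076], [-0.014, 0.031], [-0.01, -0.001], [-0.01, 0.0]]
```

```bash
python3 -m pendant '{"travel":[[0,-17.5,1.3],[0,-17.5,1.3],[0,0,0],[0,0,0]],"rotation":[[-10,0,0],[-10,0,0],[0,0,0],[0,0,0]],"fingers":[0,0,0,0]}' |head -1&& python3 mp.py 2
```

```text
t: 11.78
t 11.78 L 14.03 tilt 13.03 rad 102.6 x -85.4 th -0.070 grip 30 gap 0.335 F 12.4
par [ 0.0386 -0.0011  0.0242 -0.0295  0.0104] res [-0.002 -0.005 -0.004  0.002  0.001] x [-0.069 -0.106]
plan dL 0.6 L [14.7 -2.4  2.5  3.2  3. ] [[-0.07, 0.098], [-0.015, 0.043], [-0.009, -0.0], [-0.01, 0.001], [-0.01, -0.0]]
```

```bash
python3 -m pendant '{"travel":[[0,-0.5,0.5],[0,0,0.5],[0,0,0],[0,0,0]],"rotation":[[-0.5,0,0],[0,0,0],[0,0,0],[0,0,0]],"fingers":[0,0,0,0]}' |head -1&& python3 mp.py 1
```

```text
t: 12.32
t 12.32 L 13.72 tilt 13.48 rad 102.2 x -85.6 th -0.077 grip 30 gap 0.332 F 21.5
par [ 0.0363 -0.0011  0.0239 -0.0222  0.0105] res [-0.004  0.     0.004 -0.001 -0.   ] x [-0.077  0.082]
plan dL -14.4 L [-0.7  1.6  2.8  2.9  2.8] [[-0.025, 0.056], [-0.011, 0.008], [-0.01, -0.0], [-0.01, 0.0], [-0.01, -0.0]]
```

```bash
python3 -m pendant '{"travel":[[0,12.7,0.3],[0,12.7,0.3],[0,0,0],[0,0,0]],"rotation":[[7.2,0,0],[7.2,0,0],[0,0,0],[0,0,0]],"fingers":[0,0,0,0]}' |head -1&& python3 mp.py 2
```

```text
t: 12.88
t 12.88 L -1.25 tilt -0.74 rad 102.2 x -85.0 th -0.049 grip 30 gap 0.334 F 6.3
par [ 0.0375 -0.0012  0.0238 -0.0193  0.0105] res [-0.001  0.005 -0.    -0.006  0.003] x [-0.046  0.015]
plan dL 9.7 L [8.5 0.8 2.8 3.2 3.1] [[-0.04, 0.045], [-0.014, 0.023], [-0.01, 0.001], [-0.01, 0.0], [-0.01, -0.0]]
```

```bash
python3 -m pendant '{"travel":[[0,-7.9,0.3],[0,-7.9,0.3],[0,0,0],[0,0,0]],"rotation":[[-4.5,0,0],[-4.5,0,0],[0,0,0],[0,0,0]],"fingers":[0,0,0,0]}' |head -1&& python3 mp.py 2
```

```text
t: 13.42
t 13.43 L 8.28 tilt 8.30 rad 102.3 x -85.2 th -0.064 grip 30 gap 0.332 F 11.3
par [ 0.0379 -0.0013  0.0234 -0.021   0.0105] res [ 0.007  0.004 -0.004 -0.004  0.003] x [-0.062  0.007]
plan dL -0.8 L [7.5 0.6 3.2 3.5 3.4] [[-0.042, 0.061], [-0.013, 0.023], [-0.01, 0.0], [-0.01, 0.0], [-0.01, -0.0]]
```

```bash
python3 -m pendant '{"travel":[[0,0,0],[0,0,0],[0,0,0],[0,0,0]],"rotation":[[0,0,0],[0,0,0],[0,0,0],[0,0,0]],"fingers":[0,0,0,0]}' |head -1&& python3 mp.py 0
```

```text
t: 13.98
t 13.97 L 8.10 tilt 8.28 rad 102.3 x -85.1 th -0.042 grip 30 gap 0.337 F 10.6
par [ 0.0378 -0.0013  0.0233 -0.0215  0.0105] res [ 0.004 -0.004 -0.004  0.002  0.   ] x [-0.042  0.067]
plan dL -8.3 L [-0.2  3.4  3.6  3.4  3.5] [[-0.011, 0.021], [-0.009, -0.002], [-0.01, -0.0], [-0.01, 0.0], [-0.01, -0.0]]
```

```bash
python3 -m pendant '{"travel":[[0,7.2,0.2],[0,7.2,0.2],[0,0,0],[0,0,0]],"rotation":[[4.1,0,0],[4.1,0,0],[0,0,0],[0,0,0]],"fingers":[0,0,0,0]}' |head -1&& python3 mp.py 2
```

```text
t: 14.52
t 14.53 L -0.17 tilt 0.06 rad 102.1 x -84.9 th -0.020 grip 30 gap 0.334 F 3.7
par [ 0.0384 -0.0013  0.0234 -0.0213  0.0105] res [-0.003 -0.004  0.001 -0.003  0.002] x [-0.018  0.011]
plan dL 5.4 L [5.2 2.9 3.4 3.5 3.5] [[-0.018, 0.01], [-0.011, 0.006], [-0.01, 0.0], [-0.01, 0.0], [-0.01, -0.0]]
```

```bash
python3 -m pendant '{"travel":[[0,-4.4,0.1],[0,-4.4,0.1],[0,0,0],[0,0,0]],"rotation":[[-2.5,0,0],[-2.5,0,0],[0,0,0],[0,0,0]],"fingers":[0,0,0,0]}' |head -1&& python3 mp.py 2
```

```text
t: 15.08
t 15.07 L 4.79 tilt 5.01 rad 102.1 x -85.0 th -0.027 grip 30 gap 0.337 F 4.8
par [ 0.0392 -0.0012  0.023  -0.0114  0.0104] res [-0.003  0.002 -0.005 -0.002  0.002] x [-0.025 -0.002]
plan dL 0.2 L [5.  2.5 3.3 3.4 3.4] [[-0.02, 0.018], [-0.011, 0.008], [-0.01, 0.0], [-0.01, 0.0], [-0.01, -0.0]]
```

Nearly balanced, so I can use slightly longer steps.

```bash
python3 -m pendant '{"travel":[[0,0,0],[0,0,0],[0,0,0],[0,0,0],[0,0,0],[0,0,0]],"rotation":[[0,0,0],[0,0,0],[0,0,0],[0,0,0],[0,0,0],[0,0,0]],"fingers":[0,0,0,0,0,0]}' |head -1&& python3 mp.py 0
```

```text
t: 15.88
t 15.88 L 4.66 tilt 5.00 rad 102.1 x -85.0 th -0.027 grip 30 gap 0.336 F 6.2
par [ 0.0394 -0.0012  0.0232 -0.0162  0.0104] res [ 0.002 -0.005 -0.003 -0.001  0.001] x [-0.026  0.01 ]
plan dL -0.5 L [4.2 2.7 3.3 3.4 3.4] [[-0.018, 0.017], [-0.011, 0.006], [-0.01, 0.0], [-0.01, 0.0], [-0.01, -0.0]]
```

```bash
python3 -m pendant '{"travel":[[0,0,0],[0,0,0],[0,0,0],[0,0,0],[0,0.9,0],[0,0.9,0],[0,0,0]],"rotation":[[0,0,0],[0,0,0],[0,0,0],[0,0,0],[0.5,0,0],[0.5,0,0],[0,0,0]],"fingers":[0,0,0,0,0,0,0]}' |head -1&& python3 mp.py 7
```

```text
t: 16.8
t 16.80 L 3.44 tilt 3.98 rad 102.0 x -85.0 th -0.010 grip 30 gap 0.334 F 5.0
par [ 0.038  -0.0013  0.0228  0.0052  0.0105] res [-0.004 -0.001  0.002  0.003 -0.001] x [-0.011  0.014]
plan dL -1.0 L [2.5 3.8 3.6 3.5 3.6] [[-0.007, -0.002], [-0.01, -0.003], [-0.01, -0.0], [-0.01, -0.0], [-0.01, 0.0]]
```

```bash
python3 -m pendant '{"travel":[[0,0.9,0],[0,0.9,0],[0,0,0],[0,0,0],[0,0,0],[0,0,0],[0,0,0]],"rotation":[[0.5,0,0],[0.5,0,0],[0,0,0],[0,0,0],[0,0,0],[0,0,0],[0,0,0]],"fingers":[0,0,0,0,0,0,0]}' |head -1&& python3 mp.py 2
```

```text
t: 17.73
t 17.73 L 2.37 tilt 3.00 rad 102.0 x -85.0 th -0.001 grip 30 gap 0.333 F 4.8
par [ 0.0383 -0.0011  0.0219  0.0065  0.0105] res [-0.002  0.001  0.003  0.    -0.   ] x [-0.002 -0.004]
plan dL 0.7 L [3.1 3.8 3.5 3.4 3.4] [[-0.006, -0.008], [-0.01, -0.003], [-0.01, -0.0], [-0.01, -0.0], [-0.01, 0.0]]
```

```bash
python3 -m pendant '{"travel":[[0,-0.7,0],[0,-0.7,0],[0,0,0],[0,0,0],[0,0,0],[0,0,0],[0,0,0]],"rotation":[[-0.4,0,0],[-0.4,0,0],[0,0,0],[0,0,0],[0,0,0],[0,0,0],[0,0,0]],"fingers":[0,0,0,0,0,0,0]}' |head -1&& python3 mp.py 2; python3 -c "
from meas import *
d=snapshot('scene');T=snapshot('top')
o=np.zeros((440,800,3),np.uint8);o[:,:400]=cv2.resize(d['img'][160:226,232:292],(400,440),interpolation=2);o[:,400:]=cv2.resize(T['img'][155:199,235:275],(400,440),interpolation=2)
cv2.imwrite('pics/c8.png',o[:,:,::-1])"
```

```text
t: 18.65
t 18.65 L 3.18 tilt 3.80 rad 102.0 x -85.1 th -0.023 grip 30 gap 0.332 F 6.0
par [ 0.0376 -0.0013  0.0229  0.01    0.0105] res [ 0.002  0.004  0.001 -0.003  0.001] x [-0.022 -0.028]
plan dL 4.9 L [8.  2.  3.3 3.6 3.5] [[-0.03, 0.02], [-0.013, 0.017], [-0.01, 0.001], [-0.01, 0.0], [-0.01, -0.0]]
```

View pics/c8.png

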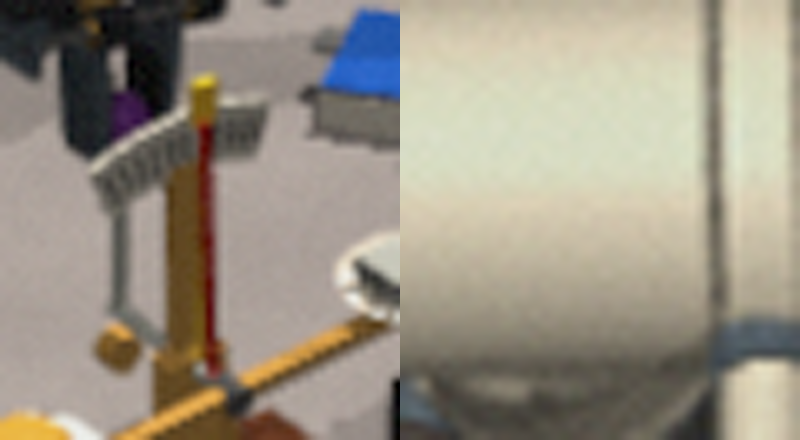

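The pointer tip at (205,125) meets the marker tab at (203,75–120), so they are aligned; the arm covers the top view.

```bash
python3 -m pendant '{"travel":[[0,-4.8,0],[0,-4.8,0],[0,0,0],[0,0,0]],"rotation":[[-2.7,0,0],[-2.7,0,0],[0,0,0],[0,0,0]],"fingers":[0,0,0,0]}' |head -1&& python3 mp.py 2
```

```text
t: 19.3
t 19.30 L 8.70 tilt 9.21 rad 102.2 x -85.1 th -0.023 grip 30 gap 0.334 F 5.9
par [ 0.0373 -0.0013  0.023   0.0095  0.0105] res [ 0.003  0.001 -0.003  0.001 -0.   ] x [-0.023  0.046]
plan dL -10.4 L [-1.7  4.4  3.8  3.5  3.6] [[0.001, 0.005], [-0.008, -0.012], [-0.01, -0.001], [-0.01, 0.0], [-0.01, 0.0]]
```

```bash
python3 -m pendant '{"travel":[[0,8.3,0.2],[0,8.3,0.2],[0,0,0],[0,0,0]],"rotation":[[4.7,0,0],[4.7,0,0],[0,0,0],[0,0,0]],"fingers":[0,0,0,0]}' |head -1&& python3 mp.py 2
```

```text
t: 19.85
t 19.85 L -1.09 tilt -0.19 rad 102.2 x -85.3 th 0.001 grip 30 gap 0.334 F 4.6
par [ 0.0375 -0.0013  0.0228  0.0092  0.0105] res [ 0.001 -0.003  0.001 -0.001  0.   ] x [0.002 0.011]
plan dL 4.6 L [3.5 4.1 3.6 3.5 3.6] [[-0.005, -0.014], [-0.01, -0.004], [-0.01, 0.0], [-0.01, -0.0], [-0.01, 0.0]]
```

```bash
python3 -m pendant '{"travel":[[0,-4,0],[0,-4,0],[0,0,0],[0,0,0],[0,0,0]],"rotation":[[-2.3,0,0],[-2.3,0,0],[0,0,0],[0,0,0],[0,0,0]],"fingers":[0,0,0,0,0]}' |head -1&& python3 mp.py 2
```

```text
t: 20.52
t 20.52 L 3.46 tilt 4.37 rad 102.3 x -85.4 th -0.006 grip 30 gap 0.339 F 4.7
par [ 0.0366 -0.0013  0.0233  0.012   0.0105] res [-0.003 -0.    -0.002  0.001  0.   ] x [-0.006 -0.013]
plan dL 0.7 L [4.1 3.5 3.5 3.5 3.5] [[-0.01, -0.003], [-0.01, 0.001], [-0.01, 0.0], [-0.01, -0.0], [-0.01, -0.0]]
```

```bash
python3 -m pendant '{"travel":[[0,-0.7,0],[0,-0.7,0],[0,0,0],[0,0,0],[0,0,0],[0,0,0]],"rotation":[[-0.4,0,0],[-0.4,0,0],[0,0,0],[0,0,0],[0,0,0],[0,0,0]],"fingers":[0,0,0,0,0,0]}' |head -1&& python3 mp.py 2
```

```text
t: 21.32
t 21.32 L 4.30 tilt 5.19 rad 102.4 x -85.4 th -0.003 grip 30 gap 0.335 F 5.5
par [ 0.0369 -0.0013  0.0231  0.0121  0.0105] res [-0.    -0.001  0.001  0.002 -0.001] x [-0.004  0.013]
plan dL -3.3 L [1.  4.4 3.7 3.5 3.5] [[0.001, -0.01], [-0.008, -0.01], [-0.01, -0.0], [-0.01, -0.0], [-0.01, 0.0]]
```

```bash
python3 -m pendant '{"travel":[[0,2.6,0],[0,2.6,0],[0,0,0],[0,0,0],[0,0,0]],"rotation":[[1.5,0,0],[1.5,0,0],[0,0,0],[0,0,0],[0,0,0]],"fingers":[0,0,0,0,0]}' |head -1&& python3 mp.py 2
```

```text
t: 22.0
t 22.00 L 1.35 tilt 2.20 rad 102.4 x -85.3 th 0.001 grip 30 gap 0.336 F 5.1
par [ 0.037  -0.0013  0.0229  0.0125  0.0105] res [-0.001  0.001  0.002 -0.001 -0.   ] x [ 0.001 -0.013]
plan dL 3.1 L [4.4 3.7 3.5 3.5 3.5] [[-0.008, -0.009], [-0.01, -0.0], [-0.01, 0.0], [-0.01, -0.0], [-0.01, 0.0]]
```

```bash
python3 -m pendant '{"travel":[[0,-2.6,0],[0,-2.6,0],[0,0,0],[0,0,0],[0,0,0],[0,0,0]],"rotation":[[-1.5,0,0],[-1.5,0,0],[0,0,0],[0,0,0],[0,0,0],[0,0,0]],"fingers":[0,0,0,0,0,0]}' |head -1&& python3 mp.py 2
```

```text
t: 22.8
t 22.80 L 4.29 tilt 5.20 rad 102.4 x -85.4 th -0.005 grip 30 gap 0.336 F 5.0
par [ 0.0374 -0.0012  0.0226  0.0121  0.0105] res [ 0.001  0.002 -0.     0.002 -0.001] x [-0.006  0.002]
plan dL -2.0 L [2.2 4.  3.6 3.5 3.5] [[-0.004, -0.006], [-0.009, -0.005], [-0.01, -0.0], [-0.01, -0.0], [-0.01, 0.0]]
```

```bash
python3 -m pendant '{"travel":[[0,1.1,0],[0,0.7,0],[0,0,0],[0,0,0]],"rotation":[[0.6,0,0],[0.4,0,0],[0,0,0],[0,0,0]],"fingers":[0,0,0,0]}' |head -1&& python3 mp.py 2
```

```text
t: 23.35
t 23.35 L 3.25 tilt 4.20 rad 102.4 x -85.4 th 0.001 grip 30 gap 0.333 F 6.0
par [ 0.0374 -0.0012  0.0226  0.0122  0.0105] res [ 0.002 -0.     0.002  0.    -0.   ] x [0.001 0.011]
plan dL -2.1 L [1.1 4.5 3.7 3.5 3.5] [[0.002, -0.014], [-0.008, -0.01], [-0.01, -0.0], [-0.01, -0.0], [-0.01, 0.0]]
```

```bash
python3 -c "from station import job_done;print(job_done())"
```

```text
the job is handed in; nothing more can be done
None
```

I handed the job in at about 23 s with the gripper still holding the purple knob (30 N grip). By the scene camera, the pointer stayed within 0.1 rad of the marker from about 13 s on and ended about 0.01 rad from it, nearly still. The hand-in call did not report the verdict.

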